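Hold the spice grinder's bayonet lid at half turn

ROBOT

A 6-joint arm with a two-finger parallel gripper is mounted at the origin on a cart in front of the work surface, level with it; the furniture and walls round the work are solid. World frame = base frame: x ahead of the robot, y to its left, z up, the work surface at z = 0. Lengths are in m, angles in rad, forces in N, time in s.
With the tool pointing down it reaches from about 0.225 to 0.875 m from the base axis. Payload 3.4 kg.
Tool frame: the origin (TCP) lies between the finger pads; the fingertips stand 19 mm ahead of it and the grasp point (between the pads) is the TCP; z points along the fingers, y is the line along which they close (so a half turn about z gives the same grasp; the last joint's range is limited). The gripper opens to 85 mm and grips with 20 to 120 N. Pads are 22 mm wide; open, the fingers measure 114 mm over their backs; the gripper's body (76 mm by 85 mm) begins 54 mm behind the grasp point. The pads swing forward as they close: fully open they stand 13 mm farther back than shut.
Start: joints at [-1.312, 0.276, 1.505, -0, 1.361, -0.121], TCP at [0.213, -0.534, 0.25] pointing down, gripper open.
Joint ranges: [-2.89, 2.89], [-0.75, 2.08], [0.22, 2.7], [-1.18, 4.32], [0.11, 2.71], [-2.7, 2.7]. Speed limits (rad/s): [2.57, 2.57, 3.14, 3.14, 3.14, 3.14].

INTERFACE

Orientations are given as a unit quaternion [w, x, y, z].
In Python, from rig import get_state, imaging, ticket gives the robot as it stands. The module is installed in compiled form; this text tells all that it offers.
- The arm moves only by the shell command python3 -m inch 'ROWS' [FORCE]. ROWS is JSON, a list of rows, each an object with "claw": the opening, from -1 (shut) to 1 (fully open); "travel": the shift along the world's x, y, z in units of 200 mm (1.0 is 200 mm), a list of three; "turn": the turn about the world's z in units of 180 degrees (1.0 is 180 degrees). A call has 1 to 5 rows; each row is the pose to reach, as a shift and turn from the pose commanded when the call began, turning the shorter way round; what a row does not reach only later rows make up. A row lasts 1/10 s, in which the tool goes at most 50 mm and 8.59 degrees, less where a joint would pass 70% of its speed; a pose out of reach is approached as far as the arm can. A call with a number of a shift or a turn outside -1 to 1 is refused whole. A call with a gripper value outside its range is refused whole. The fingers move at their own pace and stop on an object; FORCE is the grip in N (left out, the last holds). Time passes only in rows, so rows that repeat a pose let the fingers close. It gives the time, the measured TCP pose, the force, the opening and the grip force at its end, in the units of the state.
- get_state(): the state, without advancing time (a new reading comes with each control period).
- imaging.get_image(name): name is "scene" or "top" or "wrist"; returns the picture (420x560x3 uint8, red, green, blue); there is no depth.
- imaging.camera_params(name): a dict with "camera_matrix" (3x3 intrinsics, pixels), "k1" (the pictures are not rectified: a ray, as slopes to the right and down, at radius r is drawn at 1 + k1 r^2 times it, then the intrinsics apply), "cam_to_world" (4x4, takes a point from camera to world coordinates); the wrist camera has in their place "T_tool_cam" (4x4, takes a point from camera to tool coordinates, whose origin is the TCP and whose axes are the flange's). Camera axes: x right, y down, z forward; pixel columns grow to the right and rows downward; lengths in m; the calibration is good to about 2 mm. A picture is of the moment at which its call begins: read the wrist's pose just before it. camera_params takes no time and is no camera call.
- ticket.sign_off(): hands the job in; it is judged then, once.
The state is a dict: "clock": time; "qpos": joint angles; "qd": joint speeds; "effort": joint torques, N m; "position": TCP position; "ee_rot": TCP orientation; "contact_force": force on the tool from outside, world axes, zero at the start; "moment": the same for the moment, N m; "width": finger opening in m; "gripper_force": force on a finger pad.
Only numpy, scipy, OpenCV 4.12 (cv2) and the standard library are available. Lean on these libraries where they do the work, as an engineer would, in place of code of your own. Each camera call takes 0.05 s, during which the arm holds its last target. There are 200 camera calls.

TASK

Three black bayonet lids stand on the worktop, but only one is the right size for the spice grinder. Gently, without forcing it, lower that one into the grinder's collar, its two lugs through the two slots, until its cap rests on the collar, then twist it clockwise (seen from above) against the spring to half way, an eighth of a turn (45 degrees), where its grip bar points at the single ribs, and never on to the lock at a quarter turn. Finish while still gripping the lid and holding it there for pulse grinding: do not let go; leave the other lids and the things round about alone.

Things in the scene. Friction and masses are not known exactly. Their poses are not given: they have to be found in the camera images.
- grinder: electric spice grinder, fixed to the worktop: round black housing 98 mm wide at the foot, with a steel collar 76 mm across on top; 85 mm high in all. Origin: centre of its underside; z up; its x axis runs through the two entry slots (at +x and -x). Two single upright ribs on the outside of the collar (45 degrees clockwise from the slots, seen from above) mark half way, two twin ribs (90 degrees clockwise) mark the lock.
- mouth (a point): centre of the collar's mouth, level with its top face, 85 mm above the worktop; axes as the grinder's. The bore is 45 mm across; the two slots along x are 16 mm wide and reach 30 mm from the axis. The lip is 10 mm thick; below it is a groove 60 mm across and 14 mm high, where lugs can turn clockwise only (a stop bars the other way). The floor lies 24 mm below the mouth.
- spring_ring (a joint): angle in rad of the spring-loaded ring in the groove, 0 at rest, growing as a lug drives it clockwise. A lug meets it after about 0.1 to 0.25 rad of lid turn, so at half way (lid turned 0.785) it reads about 0.55 to 0.7. The lock counts as clicked from 1.2; its end stop is at 1.4. The spring resists with 0.03 N m at first and about 0.09 N m at half way, and turns the lid back when it is let go.
- lid_small: small look-alike lid, too small: cap 54 mm across, plug 30 mm, 43 mm over the lugs; otherwise as lid_medium
- lid_medium: the lid that fits: black, 58 mm high, standing on its plug. Origin: centre of the underside of the plug, z up. Plug 40 mm across and 20 mm high with two lugs at its foot along +x and -x (55 mm over both, 10 mm wide, 7 mm high); cap 68 mm across from 20 to 28 mm height; on it an upright grip bar along x, 44 mm long, 12 mm thick, from 28 to 58 mm height. Half a turn makes no difference. About 0.12 kg. Seated, its origin lies 20 mm below mouth.
- lid_large: large look-alike lid, too big: cap 82 mm across, plug 50 mm, 67 mm over the lugs; otherwise as lid_medium
- pepper_mill: bystander: turned wooden pepper mill, 58 mm across, 150 mm high, origin at the centre of its underside
- garlic: bystander: garlic bulb, 56 mm across and high, origin at the centre of its underside; it lies under the wall cupboard, which hangs over the rear of the worktop from about 0.57 m ahead of the robot's base and 0.45 m up (an elbow or wrist that swings out there strikes it)
Not all that is in view belongs to the job. What is shaped like the lid_medium but green or red is not meant.

How it is judged:
By the outcome, as a careful person would: the job done as asked, in the order asked, and still so for the second after the job is handed in, while the arm keeps its last pose, push and grip.
It also fails if it takes over 51 s, if anything falls off the work surface, if the arm or the gripper's body presses on something with over 40 N, if the wrist force passes 120 N, or if a joint passes its speed limit or range.

## Working session

There is one attempt and no reset: what is moved stays moved. The work goes in short steps, Python scripts to look and compute and a shell command to move; the robot and the scene stay as the last step left them, time stands still between calls to the robot, and variables do not carry over. Pictures are saved under pics/ and viewed, at most 10 in all, crops included, and the job is handed in when it is done.

```bash
mkdir -p pics
python3 - <<'E'
from rig import get_state, imaging
import cv2,numpy as np
s=get_state();print(s)
a=[imaging.get_image(n)[:,:,::-1] for n in("top","scene")]
for n,i in zip(("top","scene"),a): cv2.imwrite(f"pics/raw_{n}.png",i)
cv2.imwrite("pics/a.png",cv2.resize(a[0],(800,600)))
cv2.imwrite("pics/b.png",cv2.resize(a[1],(800,600)))
for n in("top","scene","wrist"):print(n,imaging.camera_params(n))
E
```

```text
{'clock': 0.0, 'qpos': array([-1.31202090e+00,  2.76628000e-01,  1.50616935e+00, -1.35024888e-05,
        1.36069687e+00, -1.21015498e-01]), 'qd': array([-0.0002525 ,  0.00181248,  0.00013293, -0.00045392,  0.00212452,
        0.00051438]), 'effort': array([-1.44569134e-03, -4.16782486e+01, -2.45808381e+01, -3.31723504e-04,
        1.11399003e-02, -2.07185224e-06]), 'position': array([ 0.21301922, -0.53353943,  0.24940643]), 'ee_rot': array([-9.48073412e-04,  9.82023262e-01,  1.88757540e-01, -7.20238690e-05]), 'contact_force': array([-0.41499749,  0.82570924, -0.06717767]), 'moment': array([0.043113  , 0.06116055, 0.00611739]), 'gripper_force': 0.0, 'width': 0.08534047011763839}
top {'camera_matrix': array([[463.89090934,   0.        , 276.07978463],
       [  0.        , 463.89090934, 222.86834373],
       [  0.        ,   0.        ,   1.        ]]), 'k1': 0.04657379602182546, 'cam_to_world': array([[-0.02766081, -0.99408813,  0.10499369,  0.37935552],
       [-0.9994741 ,  0.02572565, -0.01974124,  0.08218501],
       [ 0.01692351, -0.10548453, -0.99427693,  1.32352544],
       [ 
[... 385 characters left out ...]
 0.6427291 ],
       [ 0.01125707, -0.79755968, -0.60313501,  0.75392813],
       [ 0.        ,  0.        ,  0.        ,  1.        ]])}
wrist {'camera_matrix': array([[372.3905608 ,   0.        , 277.1667916 ],
       [  0.        , 372.3905608 , 207.07426219],
       [  0.        ,   0.        ,   1.        ]]), 'k1': -0.09344765281893239, 'T_tool_cam': array([[ 1.08434759e-03, -9.58495481e-01, -2.85105658e-01,
         7.28619678e-02],
       [ 9.99999393e-01,  9.84251937e-04,  4.94363740e-04,
        -1.66607314e-04],
       [-1.93229614e-04, -2.85106022e-01,  9.58495967e-01,
        -1.23791287e-01],
       [ 0.00000000e+00,  0.00000000e+00,  0.00000000e+00,
         1.00000000e+00]])}
```

View pics/a.png

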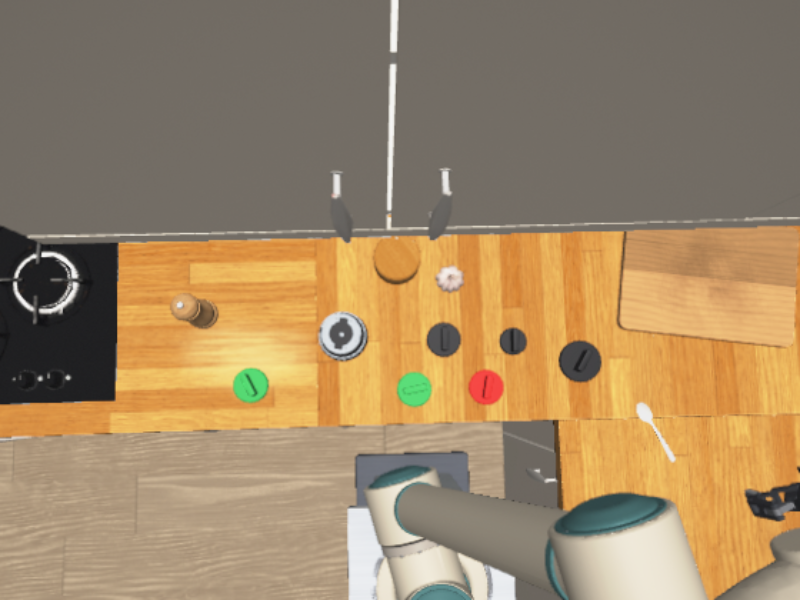

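View pics/b.png

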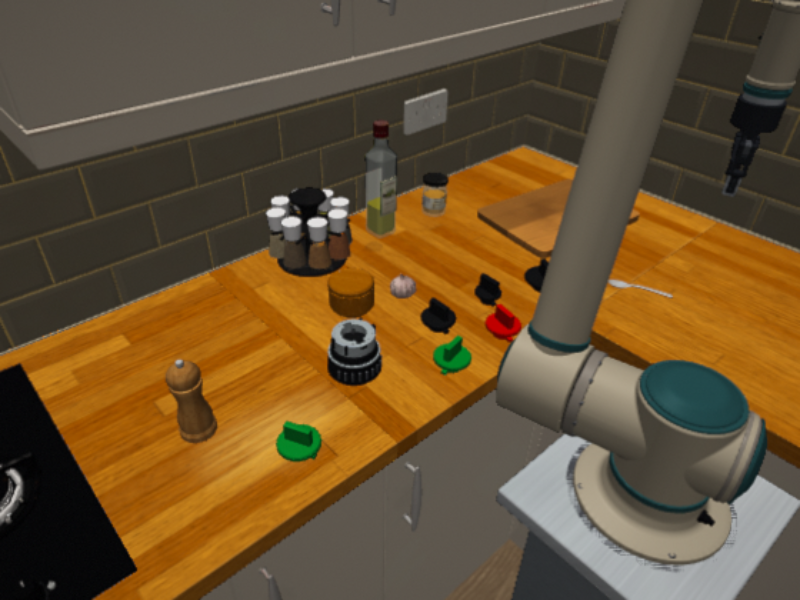

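The top view shows three black lids (800x600 px): (444,340) about 34 px wide, (513,341) about 27 px, (580,361) about 41 px. The middle size, at (444,340), should be medium. The grinder is at (343,335), with green and red decoys below. I'll measure and crop to confirm.

```bash
cat > h.py <<'E'
import numpy as np,cv2
from rig import get_state,imaging
from scipy.spatial.transform import Rotation as R
def pose(n,s=None):
    p=imaging.camera_params(n)
    if n!="wrist": return p,p["cam_to_world"]
    T=np.eye(4);T[:3,:3]=R.from_quat(s["ee_rot"],scalar_first=True).as_matrix();T[:3,3]=s["position"]
    return p,T@p["T_tool_cam"]
def ray(n,px,z,s=None):
    "pixels -> world points on plane z"
    p,T=pose(n,s)
    k=p["k1"];d=cv2.undistortPoints(np.array(px,float).reshape(-1,1,2),p["camera_matrix"],np.array([k,0,0,0.]))[:,0]
    v=np.c_[d,np.ones(len(d))]@T[:3,:3].T
    return T[:3,3]+v*((z-T[2,3])/v[:,2])[:,None]
def fitc(P):
    A=np.c_[2*P[:,:2],np.ones(len(P))];c=np.linalg.lstsq(A,(P[:,:2]**2).sum(1),rcond=None)[0]
    return c[:2],np.sqrt(c[2]+c[:2]@c[:2])
E
python3 - <<'E'
from h import *
im=cv2.imread("pics/raw_top.png")
g=im.max(2)
for n,c in (("A",(444,340)),("B",(513,341)),("C",(580,361))):
    u,v=int(c[0]*.7),int(c[1]*.7); m=np.zeros_like(g); m[v-22:v+22,u-22:u+22]=(g[v-22:v+22,u-22:u+22]<90)*255
    ct=max(cv2.findContours(m,0,cv2.CHAIN_APPROX_NONE)[0],key=cv2.contourArea)
    P=ray("top",ct[:,0],.028); print(n,fitc(P),np.ptp(P,0))
print("grinder",ray("top",[(343*.7,333*.7)],.085))
a=cv2.resize(im[210:280,215:435],None,fx=3.6,fy=3.6,interpolation=2)
cv2.imwrite("pics/c.png",a)
E
```

```text
A (array([ 0.47270602, -0.03760272]), np.float64(0.03052612975276721)) [0.05937615 0.06217798 0.        ]
B (array([ 0.46601286, -0.17326913]), np.float64(0.024033831906708387)) [0.04799009 0.04816851 0.        ]
C (array([ 0.42364711, -0.30247363]), np.float64(0.038392145725733996)) [0.07575524 0.08061068 0.        ]
grinder [[0.48512231 0.15456998 0.085     ]]
```

View pics/c.png

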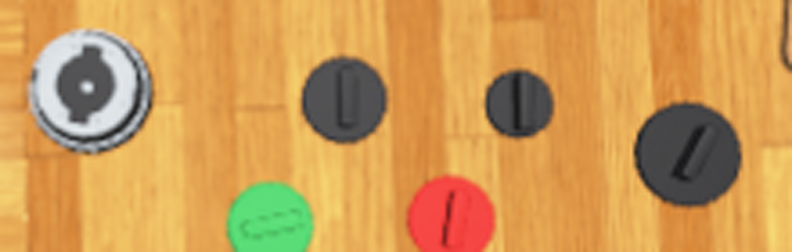

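Radii of 31, 24 and 38 mm, measured slightly small by the mask, match 68, 54 and 82 mm caps. So the candidates are A (0.473,-0.038) medium, B small and C large, and the crop confirms A, the black one at crop pixel (344,100). I'll use yaw 180° so the last joint has room for the clockwise twist.

```bash
python3 -m inch '[{"claw":1,"travel":[0.433,0.827,0],"turn":0.235},{"claw":1,"travel":[0.433,0.827,0],"turn":0.235},{"claw":1,"travel":[0.433,0.827,0],"turn":0.235},{"claw":1,"travel":[0.433,0.827,0],"turn":0.235},{"claw":1,"travel":[0.433,0.827,0],"turn":0.235}]'
python3 -m inch '[{"claw":1,"travel":[0.433,0.827,0],"turn":0.235},{"claw":1,"travel":[0.433,0.827,0],"turn":0.235},{"claw":1,"travel":[0.433,0.827,0],"turn":0.235},{"claw":1,"travel":[0.433,0.827,0],"turn":0.235},{"claw":1,"travel":[0.433,0.827,0],"turn":0.235}]'
python3 -m inch '[{"claw":1,"travel":[0.433,0.827,-0.1],"turn":0.235},{"claw":1,"travel":[0.433,0.827,-0.1],"turn":0.235},{"claw":1,"travel":[0.433,0.827,-0.1],"turn":0.235},{"claw":1,"travel":[0.433,0.827,-0.1],"turn":0.235},{"claw":1,"travel":[0.433,0.827,-0.1],"turn":0.235}]'
```

```text
clock: 0.6
position: [0.3009, -0.3638, 0.2501]
ee_rot: [-0.001, 0.845, 0.535, 0.001]
contact_force: [0.5, -0.3, -0.4]
width: 0.0856
gripper_force: 0.0
clock: 1.1
position: [0.3874, -0.199, 0.2501]
ee_rot: [-0.001, 0.595, 0.804, 0.001]
contact_force: [-0.6, -0.8, 0.9]
width: 0.085
gripper_force: 0.0
clock: 1.6
position: [0.4741, -0.0338, 0.2294]
ee_rot: [-0.001, 0.265, 0.964, 0.001]
contact_force: [-0.7, -0.5, -0.1]
width: 0.0855
gripper_force: 0.0
```

```bash
python3 -m inch '[{"claw":1,"travel":[0,0,0],"turn":0.17},{"claw":1,"travel":[0,0,0],"turn":0.17},{"claw":1,"travel":[0,0,0],"turn":0.17},{"claw":1,"travel":[0,0,0],"turn":0.17},{"claw":1,"travel":[0,0,0],"turn":0.17}]'
cat > snap.py <<'E'
import sys,pickle
from h import *
s=get_state();im=imaging.get_image("wrist")[:,:,::-1]
cv2.imwrite(f"pics/w_{sys.argv[1]}.png",im);pickle.dump(s,open(f"pics/w_{sys.argv[1]}.pkl","wb"))
E
python3 snap.py lid
python3 -m inch '[{"claw":1,"travel":[0.06,0.94,0],"turn":0},{"claw":1,"travel":[0.06,0.94,0],"turn":0},{"claw":1,"travel":[0.06,0.94,0],"turn":0},{"claw":1,"travel":[0.06,0.94,0],"turn":0},{"claw":1,"travel":[0.06,0.94,0],"turn":0}]'
python3 snap.py gr
python3 - <<'E'
import cv2,numpy as np
a,b=[cv2.imread(f"pics/w_{n}.png") for n in("lid","gr")]
cv2.imwrite("pics/d.png",np.hstack([a[:,80:480],b[:,80:480]]))
E
```

```text
clock: 2.1
position: [0.4727, -0.0377, 0.2299]
ee_rot: [-0.0, 0.007, 1.0, 0.0]
contact_force: [-0.5, -0.1, -0.6]
width: 0.0853
gripper_force: 0.0
clock: 2.65
position: [0.4849, 0.1544, 0.2302]
ee_rot: [0.0, 0.005, 1.0, 0.001]
contact_force: [0.3, -0.1, 0.1]
width: 0.0857
gripper_force: 0.0
```

View pics/d.png

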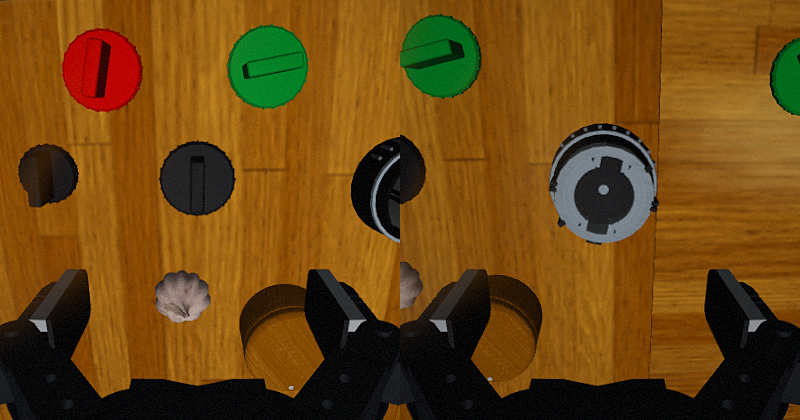

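The left half (wrist over lid) shows the medium lid's cap at raw (277,178) with its bar upright. The right half shows the grinder collar centre at raw (284,191), with slots up and down and slightly tilted. Measuring both.

Run:
```python
from h import *
import pickle
L=lambda n:(cv2.imread(f"pics/w_{n}.png"),pickle.load(open(f"pics/w_{n}.pkl","rb")))
im,s=L("gr"); print(s["position"])
hsv=cv2.cvtColor(im,cv2.COLOR_BGR2HSV)
m=((hsv[:,:,2]>95)&(hsv[:,:,1]<70)).astype(np.uint8)*255
m[:, :215]=0;m[:,345:]=0;m[:130]=0;m[255:]=0
m=cv2.morphologyEx(m,cv2.MORPH_CLOSE,np.ones((3,3)))
cs,h=cv2.findContours(m,cv2.RETR_CCOMP,cv2.CHAIN_APPROX_NONE)
i=max(range(len(cs)),key=lambda k:cv2.contourArea(cs[k]))
P=ray("wrist",cs[i][:,0],.085,s);print("outer",fitc(P))
inn=[cs[k] for k in range(len(cs)) if h[0][k][3]==i]
c=max(inn,key=cv2.contourArea);P=ray("wrist",c[:,0],.085,s)[:,:2]
c0=P.min(0)/2+P.max(0)/2
for _ in range(3):
    r=np.hypot(*(P-c0).T); c0,rad=fitc(P[r<.0245])
r=np.hypot(*(P-c0).T);Q=P[r>.0265]
a,b=Q[Q[:,0]>c0[0]],Q[Q[:,0]<c0[0]]
mid=lambda q:(q.min(0)+q.max(0))/2
d=mid(a)-mid(b);print("bore",c0,rad,"slots",mid(a),mid(b),r.max(),"ang",np.degrees(np.arctan2(d[1],d[0])), "minrect mid",cv2.minAreaRect((P*1e3).astype(np.float32)))
im,s=L("lid"); print(s["position"],s["ee_rot"])
hsv=cv2.cvtColor(im,cv2.COLOR_BGR2HSV)
m=((hsv[:,:,2]<85)&(hsv[:,:,1]<110)).astype(np.uint8)*255
w=np.zeros_like(m);w[130:225,230:325]=m[130:225,230:325]
c=max(cv2.findContours(w,0,cv2.CHAIN_APPROX_NONE)[0],key=cv2.contourArea)
P=ray("wrist",c[:,0],.028,s);print("cap",fitc(P),np.ptp(P,0))
g=im[130:230,225:330].astype(float).mean(2);g=np.clip((g-10)*4,0,255).astype(np.uint8)
g2=cv2.imread("pics/w_gr.png")[120:260,210:350]
cv2.imwrite("pics/e.png",np.hstack([cv2.resize(cv2.cvtColor(g,8),(400,400),interpolation=2),cv2.resize(g2,(400,400),interpolation=2)]))
```

```text
[0.48491871 0.15437981 0.23015729]
outer (array([0.47875943, 0.15982622]), np.float64(0.039532770861157356))
bore [0.48408239 0.15998077] 0.022906588962888975 slots [0.51059429 0.15470319] [0.45701919 0.16572624] 0.030941415979310223 ang -11.626330228096432 minrect mid ((484.29254150390625, 160.0780029296875), (45.82209777832031, 57.195068359375), 44.71688461303711)
[ 0.47267318 -0.03773165  0.22994513] [-4.52168356e-04  6.51916583e-03  9.99978635e-01  1.60171488e-04]
cap (array([ 0.47111877, -0.03783606]), np.float64(0.03223633306327348)) [0.06576648 0.066257   0.        ]
```

View pics/e.png

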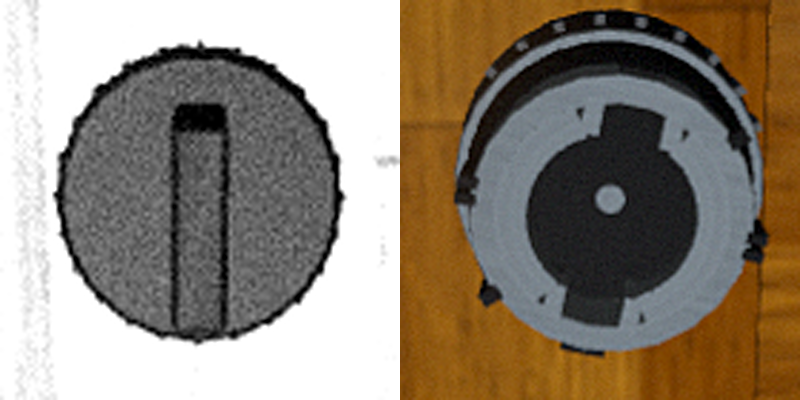

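The bore fits: radius 22.9 mm at (0.4841,0.1600), slots at -11.6°. The lid cap is at (0.4711,-0.0378), radius 32–34 mm, and its bar is already aligned with the tool. Going to grasp.

```bash
python3 -m inch '[{"claw":1,"travel":[-0.069,-0.961,0],"turn":0},{"claw":1,"travel":[-0.069,-0.961,0],"turn":0},{"claw":1,"travel":[-0.069,-0.961,0],"turn":0},{"claw":1,"travel":[-0.069,-0.961,0],"turn":0},{"claw":1,"travel":[-0.069,-0.961,0],"turn":0}]'
python3 -m inch '[{"claw":0.5,"travel":[0,0,-0.2],"turn":0},{"claw":0.5,"travel":[0,0,-0.4],"turn":0},{"claw":0.5,"travel":[0,0,-0.6],"turn":0},{"claw":0.5,"travel":[0,0,-0.7],"turn":0},{"claw":0.5,"travel":[0,0,-0.7],"turn":0}]' 25
python3 -m inch '[{"claw":0.5,"travel":[0,0,-0.06],"turn":0},{"claw":0.5,"travel":[0,0,-0.12],"turn":0},{"claw":0.5,"travel":[0,0,-0.16],"turn":0},{"claw":0.5,"travel":[0,0,-0.19],"turn":0},{"claw":0.5,"travel":[0,0,-0.19],"turn":0}]'
```

```text
clock: 3.2
position: [0.4704, -0.0482, 0.2303]
ee_rot: [-0.0, 0.011, 1.0, -0.002]
contact_force: [-0.6, 0.3, 0.0]
width: 0.0855
gripper_force: 0.0
clock: 3.7
position: [0.4682, -0.0419, 0.0876]
ee_rot: [-0.004, 0.007, 1.0, 0.001]
contact_force: [-1.2, 0.3, 0.0]
width: 0.0641
gripper_force: 0.0
clock: 4.2
position: [0.4711, -0.0421, 0.0523]
ee_rot: [-0.0, 0.007, 1.0, 0.0]
contact_force: [-0.7, -0.3, 0.5]
width: 0.064
gripper_force: 0.0
```

```bash
python3 -m inch '[{"claw":0.5,"travel":[0,0.02,-0.005],"turn":0},{"claw":0.5,"travel":[0,0.02,-0.005],"turn":0},{"claw":-0.3,"travel":[0,0.02,-0.005],"turn":0},{"claw":-1,"travel":[0,0.02,-0.005],"turn":0},{"claw":-1,"travel":[0,0.02,-0.005],"turn":0}]' 25
python3 -m inch '[{"claw":-1,"travel":[0,0,0],"turn":0},{"claw":-1,"travel":[0,0,0],"turn":0},{"claw":-1,"travel":[0,0,0],"turn":0},{"claw":-1,"travel":[0,0,0],"turn":0}]' 60
python3 snap.py grip
```

```text
clock: 4.7
position: [0.4713, -0.0381, 0.0515]
ee_rot: [0.0, 0.006, 1.0, -0.0]
contact_force: [0.3, 0.9, 0.3]
width: 0.0205
gripper_force: 0.0
clock: 5.1
position: [0.4714, -0.0381, 0.0515]
ee_rot: [0.0, 0.006, 1.0, 0.0]
contact_force: [-0.4, 0.9, 4.6]
width: 0.011
gripper_force: 59.0
```

```bash
python3 -m inch '[{"claw":-1,"travel":[0,0,0.05],"turn":0},{"claw":-1,"travel":[0,0,0.2],"turn":0},{"claw":-1,"travel":[0,0,0.4],"turn":0},{"claw":-1,"travel":[0,0,0.6],"turn":0},{"claw":-1,"travel":[0,0,0.6],"turn":0}]'
python3 -m inch '[{"claw":-1,"travel":[0.02,0.2,0],"turn":-0.02},{"claw":-1,"travel":[0.03,0.4,0],"turn":-0.04},{"claw":-1,"travel":[0.04,0.6,0],"turn":-0.06},{"claw":-1,"travel":[0.05,0.8,0],"turn":-0.06},{"claw":-1,"travel":[0.0635,0.95,0],"turn":-0.06}]'
python3 -m inch '[{"claw":-1,"travel":[0,0.04,0],"turn":0},{"claw":-1,"travel":[0,0.04,0],"turn":0},{"claw":-1,"travel":[0,0.04,0],"turn":0},{"claw":-1,"travel":[0,0.04,0],"turn":0},{"claw":-1,"travel":[0,0.04,0],"turn":0}]'
python3 snap.py over
python3 - <<'E'
from h import *
print(get_state())
b=imaging.get_image("scene")[:,:,::-1];a=cv2.imread("pics/w_over.png")
cv2.imwrite("pics/f.png",np.hstack([cv2.resize(a[:,80:480],(400,420)),cv2.resize(b[170:280,200:305],(400,420),interpolation=2)]))
E
```

```text
clock: 5.65
position: [0.4746, -0.0388, 0.1767]
ee_rot: [0.006, 0.006, 1.0, -0.001]
contact_force: [0.4, 0.6, -0.4]
width: 0.0108
gripper_force: 58.6
clock: 6.15
position: [0.4827, 0.1539, 0.1704]
ee_rot: [-0.001, 0.1, 0.995, 0.0]
contact_force: [1.1, 0.8, -0.4]
width: 0.0111
gripper_force: 58.8
clock: 6.65
position: [0.4838, 0.1588, 0.1713]
ee_rot: [-0.0, 0.101, 0.995, -0.0]
contact_force: [-0.6, 0.9, -0.9]
width: 0.0112
gripper_force: 58.8
{'clock': 6.7, 'qpos': array([ 1.80678853e-01,  2.37318619e-01,  1.76789098e+00, -1.28570057e-04,
        1.13653733e+00, -1.18702008e+00]), 'qd': array([ 0.00476129, -0.00070024, -0.00320176,  0.0026096 , -0.00246437,
        0.00078349]), 'effort': array([ 6.85374951e-02, -3.71691906e+01, -2.23073280e+01,  1.43478133e-03,
        5.65608949e-03, -1.71033553e-03]), 'position': array([0.48387651, 0.15889761, 0.17132898]), 'ee_rot': array([-5.78426312e-05,  1.01347344e-01,  9.94851098e-01, -7.74907985e-05]), 'contact_force': array([ 0.59183378,  0.02043905, -1.99046716]), 'moment': array([-0.00795226,  0.01937228,  0.00077347]), 'gripper_force': 58.76656472682953, 'width': 0.010612292831452472}
```

View pics/f.png

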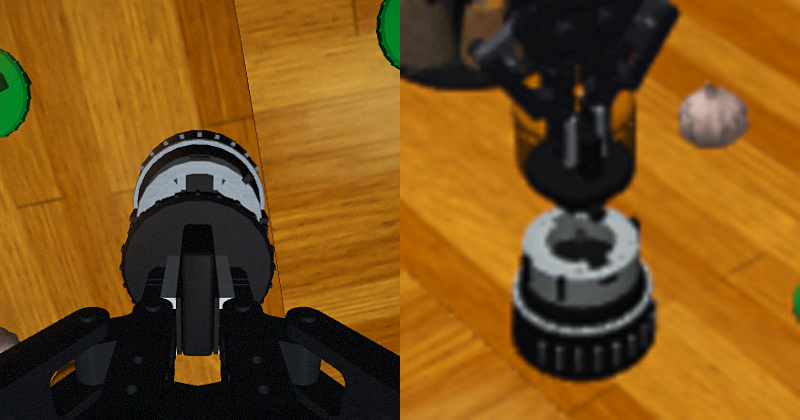

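The wrist view shows the near slot at (200,183), in line with the grip bar at (198,290). The scene crop shows the lid just above the collar. A 1 mm trim, then lower.

```bash
python3 -m inch '[{"claw":-1,"travel":[0.003,0.005,-0.05],"turn":0},{"claw":-1,"travel":[0.003,0.005,-0.1],"turn":0},{"claw":-1,"travel":[0.003,0.005,-0.14],"turn":0},{"claw":-1,"travel":[0.003,0.005,-0.15],"turn":0},{"claw":-1,"travel":[0.003,0.005,-0.15],"turn":0}]'
python3 -m inch '[{"claw":-1,"travel":[0,0,-0.01],"turn":0},{"claw":-1,"travel":[0,0,-0.02],"turn":0},{"claw":-1,"travel":[0,0,-0.03],"turn":0},{"claw":-1,"travel":[0,0,-0.04],"turn":0},{"claw":-1,"travel":[0,0,-0.04],"turn":0}]'
```

```text
clock: 7.25
position: [0.484, 0.1609, 0.1405]
ee_rot: [-0.001, 0.1, 0.995, -0.0]
contact_force: [-0.1, -0.6, -0.8]
width: 0.0111
gripper_force: 58.8
clock: 7.75
position: [0.4843, 0.1609, 0.1331]
ee_rot: [-0.0, 0.101, 0.995, -0.0]
contact_force: [-0.6, 0.6, -1.1]
width: 0.0109
gripper_force: 58.8
```

```bash
python3 -m inch '[{"claw":-1,"travel":[0,-0.005,0],"turn":0},{"claw":-1,"travel":[0,-0.005,-0.015],"turn":0},{"claw":-1,"travel":[0,-0.005,-0.03],"turn":0},{"claw":-1,"travel":[0,-0.005,-0.04],"turn":0},{"claw":-1,"travel":[0,-0.005,-0.04],"turn":0}]'
python3 -m inch '[{"claw":-1,"travel":[0,0,-0.01],"turn":0},{"claw":-1,"travel":[0,0,-0.02],"turn":0},{"claw":-1,"travel":[0,0,-0.03],"turn":0},{"claw":-1,"travel":[0,0,-0.03],"turn":0},{"claw":-1,"travel":[0,0,-0.03],"turn":0}]'
```

```text
clock: 8.25
position: [0.4842, 0.1599, 0.1249]
ee_rot: [-0.0, 0.101, 0.995, -0.0]
contact_force: [-0.3, -0.9, -1.4]
width: 0.0111
gripper_force: 58.8
clock: 8.75
position: [0.4845, 0.16, 0.1193]
ee_rot: [0.0, 0.101, 0.995, 0.0]
contact_force: [0.8, 0.9, -1.1]
width: 0.011
gripper_force: 58.8
```

```bash
python3 -m inch '[{"claw":-1,"travel":[0,0,-0.004],"turn":0},{"claw":-1,"travel":[0,0,-0.008],"turn":0},{"claw":-1,"travel":[0,0,-0.011],"turn":0},{"claw":-1,"travel":[0,0,-0.011],"turn":0}]'
python3 -m inch '[{"claw":-1,"travel":[0,0,-0.003],"turn":0},{"claw":-1,"travel":[0,0,-0.003],"turn":0},{"claw":-1,"travel":[0,0,-0.003],"turn":0}]'
```

```text
clock: 9.15
position: [0.4844, 0.1599, 0.1171]
ee_rot: [-0.0, 0.101, 0.995, 0.0]
contact_force: [0.7, 0.1, -0.8]
width: 0.011
gripper_force: 58.8
clock: 9.45
position: [0.4846, 0.16, 0.1166]
ee_rot: [0.0, 0.101, 0.995, 0.0]
contact_force: [-0.1, 0.2, -1.2]
width: 0.0109
gripper_force: 58.9
```

```bash
python3 -m inch '[{"claw":-1,"travel":[0,0,-0.003],"turn":0},{"claw":-1,"travel":[0,0,-0.003],"turn":0},{"claw":-1,"travel":[0,0,-0.003],"turn":0}]'
python3 -m inch '[{"claw":-1,"travel":[0,0,-0.003],"turn":0},{"claw":-1,"travel":[0,0,-0.003],"turn":0},{"claw":-1,"travel":[0,0,-0.003],"turn":0}]'
```

```text
clock: 9.75
position: [0.4845, 0.16, 0.1166]
ee_rot: [0.0, 0.1, 0.995, 0.0]
contact_force: [-2.2, 0.4, 5.5]
width: 0.0108
gripper_force: 59.8
clock: 10.05
position: [0.4845, 0.16, 0.1165]
ee_rot: [0.0, 0.1, 0.995, 0.0]
contact_force: [-2.7, -0.7, 9.4]
width: 0.0108
gripper_force: 60.5
```

Seated: TCP z is 0.1165 as predicted and the press is about 9 N. I'll ease the press slightly and twist clockwise slowly.

```bash
python3 -m inch '[{"claw":-1,"travel":[0,0,0.002],"turn":0},{"claw":-1,"travel":[0,0,0.002],"turn":-0.02},{"claw":-1,"travel":[0,0,0.002],"turn":-0.04},{"claw":-1,"travel":[0,0,0.002],"turn":-0.06},{"claw":-1,"travel":[0,0,0.002],"turn":-0.08}]' 80
python3 -m inch '[{"claw":-1,"travel":[0,0,0],"turn":-0.02},{"claw":-1,"travel":[0,0,0],"turn":-0.04},{"claw":-1,"travel":[0,0,0],"turn":-0.06},{"claw":-1,"travel":[0,0,0],"turn":-0.08},{"claw":-1,"travel":[0,0,0],"turn":-0.08}]'
python3 -c "from rig import get_state as g;s=g();print(s['moment'],s['contact_force'])"
```

```text
clock: 10.55
position: [0.4852, 0.1597, 0.1166]
ee_rot: [0.001, 0.225, 0.974, -0.0]
contact_force: [-1.1, -1.4, 6.5]
width: 0.0102
gripper_force: 78.6
clock: 11.05
position: [0.4848, 0.1592, 0.1166]
ee_rot: [0.001, 0.345, 0.939, -0.0]
contact_force: [-1.5, -3.0, 6.2]
width: 0.0104
gripper_force: 78.7
[-0.40223878  0.3276401  -0.07715566] [-1.47821426 -3.04880939  6.19276167]
```

```bash
python3 -m inch '[{"claw":-1,"travel":[0,0,0],"turn":-0.02},{"claw":-1,"travel":[0,0,0],"turn":-0.04},{"claw":-1,"travel":[0,0,0],"turn":-0.06},{"claw":-1,"travel":[0,0,0],"turn":-0.08},{"claw":-1,"travel":[0,0,0],"turn":-0.09}]'
python3 -m inch '[{"claw":-1,"travel":[0,0,0],"turn":0},{"claw":-1,"travel":[0,0,0],"turn":0},{"claw":-1,"travel":[0,0,0],"turn":0}]'
python3 snap.py end
python3 - <<'E'
from h import *
s=get_state();print(s['moment'],s['contact_force'],np.degrees(2*np.arctan2(s["ee_rot"][2],s["ee_rot"][1])))
b=imaging.get_image("scene")[:,:,::-1];a=cv2.imread("pics/w_end.png")
cv2.imwrite("pics/g.png",np.hstack([a[:,80:480],cv2.resize(b[190:280,205:291],(400,420),interpolation=2)]))
E
```

```text
clock: 11.55
position: [0.4846, 0.159, 0.1166]
ee_rot: [0.001, 0.474, 0.881, -0.001]
contact_force: [-1.4, -3.2, 7.4]
width: 0.0105
gripper_force: 78.8
clock: 11.85
position: [0.4846, 0.159, 0.1166]
ee_rot: [0.001, 0.473, 0.881, -0.001]
contact_force: [-2.4, -3.7, 7.8]
width: 0.011
gripper_force: 78.8
[-0.49946617  0.28932868  0.00409835] [-1.89942629 -3.42144865  7.76622412] 123.5004144866673
```

View pics/g.png

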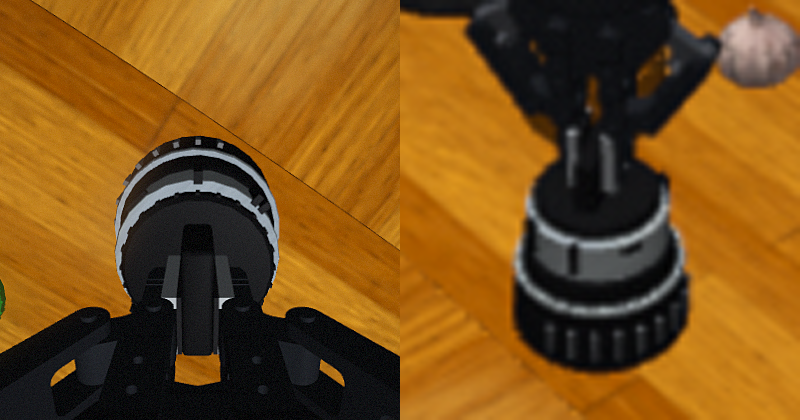

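The lid is at half way: tool yaw 123.5°, 45° from entry. In the wrist view the single rib at (197,177) is in line with the grip bar at (198,290), and the cap rests on the collar in both views.

```bash
python3 -c "from rig import ticket;print(ticket.sign_off())"
```

```text
the job is handed in; nothing more can be done
None
```

I lowered the medium lid into the grinder's collar until its cap rested there, twisted it 45° clockwise to the single ribs, and handed the job in at about 12 s, still gripping and holding it there; the sign-off gave no verdict.

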